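Retune the trimmer of the wood-gluing press

TASK

Take the plastic tuning tool with the flat, paddle-shaped handle from its stand, set its blade into the slot of the large brass trimmer screw on the open matching unit, and turn the screw clockwise (seen from above) until its slot lines up with the two dark raised marks on the white base. Then lift the tool out and hang it back, upright, in the hole it came from.

Things in the scene. Friction and masses are not known exactly. Their poses are not given: they have to be found in the camera images.
- tuning_tool: Loose grey plastic tool, 70 g, upright. Origin: middle of the blade's lower edge; z up. Blade 30 mm (x) by 4 mm (y), 0-22 mm above the origin, its lowest 4 mm tapering to 2 mm thick; shaft 14 mm across to 50 mm; guard disc 60 mm across, 50-55 mm; flat handle 30 mm (x) by 22 mm (y), 55-127 mm: grip across y at about 88 mm. The one with the round 20 mm handle is a bystander.
- tool_stand: Fixed wooden stand 190 mm (x) by 90 mm (y) by 60 mm high; origin: centre of underside, z up. Its top board (52-60 mm) has holes at x = -45 and +45 mm, y = 0, each 44 mm (x) by 36 mm (y), rims chamfered 3 mm. A tool hangs in each, guard disc flat on the board, tip 10 mm above the table, blade roughly along x. Either tool may be in either hole.
- trimmer: Fixed large trimmer: round white base 88 mm across, 22 mm high; two small square-based trimmers stand by it. Origin: centre of its underside, 12 mm above the table; z up. Dark marks on its x axis, 28-43 mm out on both sides. Brass screw on top, 48 mm across, turns about z; slot right across it, floor 25 mm above the origin, 7 mm wide up to 30 mm, then widening evenly to 19 mm at the top, 42 mm.
- trimmer_screw (a joint): Angle of the large trimmer's screw, rad: 0 with its slot along the trimmer's x axis (along the marks), positive anticlockwise seen from above. Starts at 0.65 to 1.25; travel -0.5 to 1.7. Slightly stiff (0.05 N m), stays where it is left. The blade has up to about 0.1 rad of play in the slot either way, so the screw lags behind the tool.
There are look-alikes about, which are no part of the job. Leave any green or orange look-alike of the tuning_tool alone.

How it is judged:
By the outcome, as a careful person would: the job done as asked, in the order asked, and still so for the second after the job is handed in, with the robot touching nothing.
It also fails if it takes over 58 s, if anything falls off the work surface, if the arm or the gripper's body presses on something with over 40 N, if the wrist force passes 120 N, or if a joint passes its speed limit or range.

ROBOT

A 6-joint arm with a two-finger parallel gripper is mounted at the origin on the work surface. World frame = base frame: x ahead of the robot, y to its left, z up, the work surface at z = 0. Lengths are in m, angles in rad, forces in N, time in s.
With the tool pointing down it reaches from about 0.25 to 0.775 m from the base axis. Payload 4 kg.
Tool frame: the origin (TCP) lies on the centre line of the jaws, within the pads' length; the fingertips stand 8 mm ahead of it and the grasp point (between the pads) lies 11 mm behind it; y points along the fingers, x is the direction in which the jaws open and shut, and the axes are right-handed (so a half turn about y gives the same grasp; the last joint's range is limited). The gripper opens to 94 mm and grips with 3 to 60 N. Pads are 16 mm wide; open, the fingers measure 119 mm over their backs; the gripper's body (75 mm by 177 mm) begins 78 mm behind the grasp point.
Start: joints at [1.144, 0.087, 1.371, -0, 1.684, -0.103], TCP at [0.175, 0.521, 0.214] pointing down, gripper open.
Joint ranges: [-3.1, 3.1], [-0.76, 2.03], [0.27, 2.55], [-1.08, 4.22], [0.17, 2.65], [-2.57, 2.57]. Speed limits (rad/s): [2.79, 2.79, 3.14, 3.14, 3.14, 3.14].

INTERFACE

Orientations are given as [roll, pitch, yaw] about the fixed x, y, z axes, in that order (R = Rz(yaw) Ry(pitch) Rx(roll)).
In Python, from bench import robot gives the robot as it stands.
- The arm moves only by the tool step_arm, never from a script. Its argument "commands" is a list of rows, each an object with "xyz": the shift along the world's x, y, z in m, a list of three; "twist": the turn, a rotation vector about the world's x, y, z in degrees, a list of three. In form: [{"xyz": [tx, ty, tz], "twist": [ax, ay, az]}, ...]. A call has 1 to 12 rows; each row is the pose to reach, as a shift and turn from the pose commanded when the call began; what a row does not reach only later rows make up. A row lasts 1/12 s, in which the tool goes at most 41.7 mm and 7.16 degrees, less where a joint would pass 70% of its speed; a pose out of reach is approached as far as the arm can. A call with a gripper value outside its range is refused whole. "fingers" is the closure in counts, from 0 (fully open) to 255 (shut), set as the call begins (left out, the last holds). The fingers move at their own pace and stop on an object; the grip force is fixed at half the most. Time passes only in rows, so rows that repeat a pose let the fingers close. It gives the time, the measured TCP pose, the force and the opening at its end, in the units of the state.
- robot.get_obs(): the state, without advancing time (a new reading comes with each control period).
- robot.snapshot(name): name is "scene" or "top" or "wrist"; returns (picture, depth): 420x560x3 uint8, red, green, blue; 420x560 float32, m along the optical axis (not along the pixel's ray), 0 where there is no reading.
- robot.camera_info(name): a dict with "fx", "fy", "cx", "cy" (pixels), "R" (3x3) and "t" (3): a world point X has camera coordinates R X + t. Camera axes: x right, y down, z forward; pixel columns grow to the right and rows downward; lengths in m; the calibration is good to about 2 mm. A picture is of the moment at which its call begins: read the wrist's pose just before it. camera_info takes no time and is no camera call; for the wrist camera it gives the pose at the moment of the call.
- robot.close_job(): hands the job in, once; it reports no verdict.
The state is a dict: "time": time; "joint_positions": joint angles; "qvel": joint speeds; "joint_torque": joint torques, N m; "tool_pos": TCP position; "ee_rot": TCP orientation; "wrist_force": force on the tool from outside, world axes, zero at the start; "wrist_torque": the same for the moment, N m; "width": finger opening in m.
Only numpy, scipy, OpenCV 4.12 (cv2) and the standard library are available. Lean on these libraries where they do the work, as an engineer would, in place of code of your own. Each camera call takes 0.05 s, during which the arm holds its last target.

## Working session

There is one attempt and no reset: what is moved stays moved. The work goes in short steps, Python scripts to look and compute and a tool call to move; the robot and the scene stay as the last step left them, time stands still between calls to the robot, and variables do not carry over. Pictures are saved under pics/ and viewed, and the job is handed in when it is done.

Besides the shell and the picture viewer there is one more tool, called after "Request:" by a JSON object that holds its "api" and its "payload", one argument or row to a line. step_arm: Moves the arm, as the interface text tells. Its arguments: {"type":"object","properties":{"commands":{"type":"array"},"fingers":{"type":"number"}},"required":["commands"]}

```bash
mkdir -p pics; ls
cat > h.py <<'E'
import numpy as np, cv2
from bench import robot
def snap(n,f):
    ci=robot.camera_info(n); im,d=robot.snapshot(n)
    cv2.imwrite('pics/%s.png'%f,im[:,:,::-1]); np.savez('pics/%s.npz'%f,im=im,d=d,**{k:np.array(ci[k]) for k in ci})
    return im,d,ci
def load(f): 
    z=np.load('pics/%s.npz'%f); return z['im'],z['d'],z
def ray(ci,u,v,z):
    R=np.array(ci['R']);t=np.array(ci['t']); c=-R.T@t
    d=R.T@np.array([(u-ci['cx'])/ci['fx'],(v-ci['cy'])/ci['fy'],1.])
    return c+d*(z-c[2])/d[2]
def cloud(ci,d):
    v,u=np.indices(d.shape); R=np.array(ci['R']);t=np.array(ci['t'])
    P=np.stack([(u-ci['cx'])/ci['fx']*d,(v-ci['cy'])/ci['fy']*d,d],-1)
    return (P-t)@R
E
python3 - <<'E'
from h import *
for n in ['top','scene','wrist']: snap(n,n+'0')
o=robot.get_obs(); print(o)
E
```

```text
pics
{'time': 0.15, 'joint_positions': array([ 1.14390847e+00,  8.78326893e-02,  1.37182974e+00,  6.83150322e-05,
        1.68361306e+00, -1.03091970e-01]), 'qvel': array([-0.0016623 , -0.00157238, -0.00498811,  0.00137626,  0.00117177,
       -0.0008523 ]), 'joint_torque': array([ 1.86299956e-03, -3.40640724e+01, -3.02794397e+01,  7.18807220e-02,
        3.05230322e-02, -1.37716743e-04]), 'tool_pos': array([0.17481155, 0.5210777 , 0.21258635]), 'ee_rot': array([-1.57055561,  0.00166691,  1.24700827]), 'wrist_force': array([ 0.16831616,  0.17416381, -0.0887769 ]), 'wrist_torque': array([-0.02848022,  0.01143401,  0.0283558 ]), 'width': 0.09407330282664345}
```

View pics/top0.png

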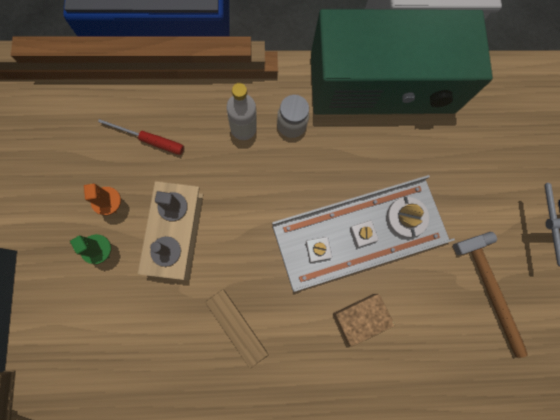

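View pics/scene0.png

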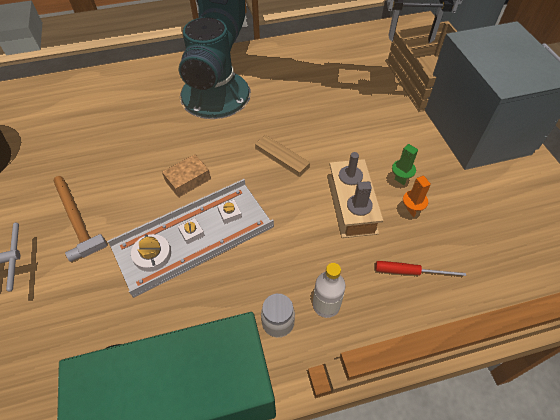

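View pics/wrist0.png

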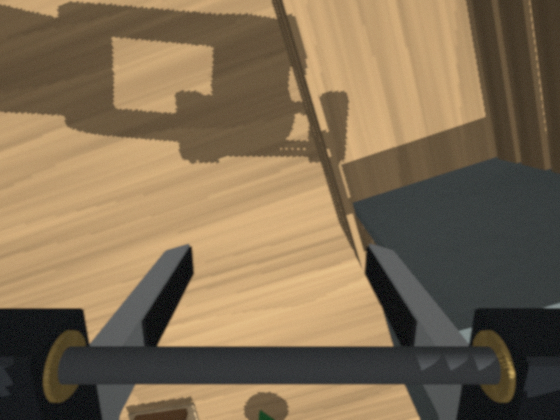

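The top view shows the stand near (170,230). The flat-handled tool is in its upper hole, near (168,202), and the round one is in the lower hole. The trimmer is near (409,216). The robot is barely in view.

Run:
```python
from h import *
im,d,ci=load('top0'); P=cloud(ci,d)
print(ci['fx'],ci['R'],ci['t'], -ci['R'].T@ci['t'])
for (u,v) in [(168,202),(165,250),(409,216),(320,250),(170,230),(40,210)]: print(u,v,P[v,u],ray(ci,u,v,0.0))
for f,box in [('top0',(120,160,240,300)),('top0',(360,170,450,260))]:
    x0,y0,x1,y1=box
    cv2.imwrite('pics/c%d.png'%x0,cv2.resize(im[y0:y1,x0:x1,::-1],None,fx=6 if x0>200 else 4,fy=6 if x0>200 else 4,interpolation=cv2.INTER_CUBIC))
im,d,ci=load('scene0'); P=cloud(ci,d)
print(-ci['R'].T@ci['t'])
for (u,v) in [(363,190),(353,160),(150,250),(340,190)]: print(u,v,P[v,u])
cv2.imwrite('pics/cs1.png',cv2.resize(im[140:250,310:450,::-1],None,fx=5,fy=5,interpolation=cv2.INTER_CUBIC))
cv2.imwrite('pics/cs2.png',cv2.resize(im[215:285,105:195,::-1],None,fx=7,fy=7,interpolation=cv2.INTER_CUBIC))
```

```text
379.32303005651534 [[-0.02615851 -0.99896703  0.03715639]
 [-0.98246004  0.01882587 -0.1855205 ]
 [ 0.18462936 -0.0413576  -0.98193765]] [0.05765852 0.52291532 0.73594487] [0.37937464 0.07819155 0.81752111]
168 202 [0.54480012 0.24409946 0.13711035] [0.5781352  0.27753175 0.        ]
165 250 [0.46079272 0.25524816 0.10441523] [0.47271422 0.28117336 0.        ]
409 216 [ 0.52944117 -0.23941532  0.03853439] [ 0.53686456 -0.25512648  0.        ]
320 250 [ 0.46069512 -0.04505153  0.04412545] [ 0.4653348  -0.05208306  0.        ]
170 230 [0.50602005 0.25769634 0.05897989] [0.51586728 0.27165363 0.        ]
40 210 [ 5.65237476e-01  5.50405104e-01 -4.19156710e-04] [0.56514223 0.55016312 0.        ]
[ 1.08960664 -0.07603744  0.89052427]
363 190 [0.56413594 0.24798193 0.12972124]
353 160 [0.47349277 0.25865468 0.1277951 ]
150 250 [ 0.54524051 -0.23688447  0.05544434]
340 190 [0.50001088 0.22481259 0.05830253]
```

View pics/c120.png

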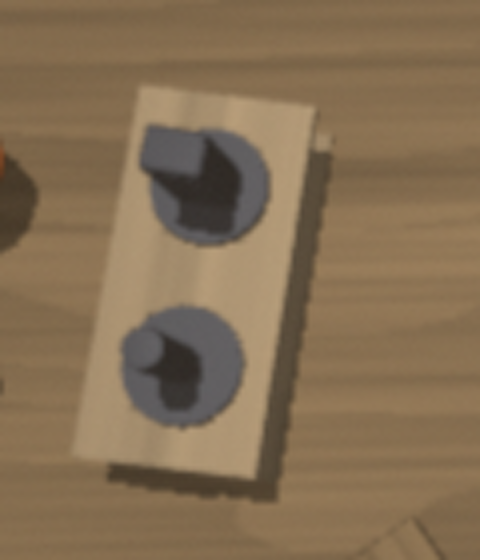

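View pics/c360.png

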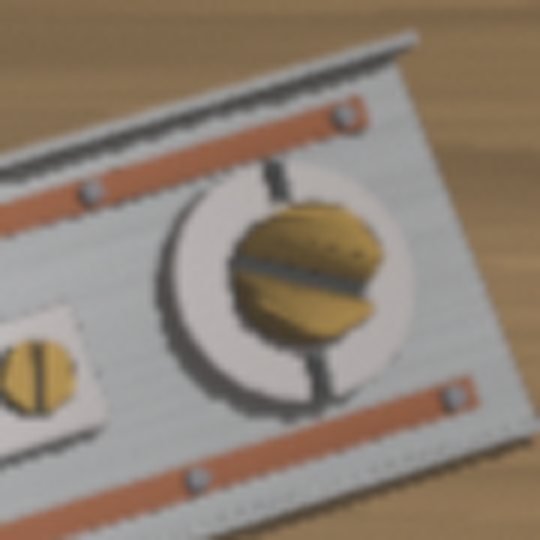

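View pics/cs1.png

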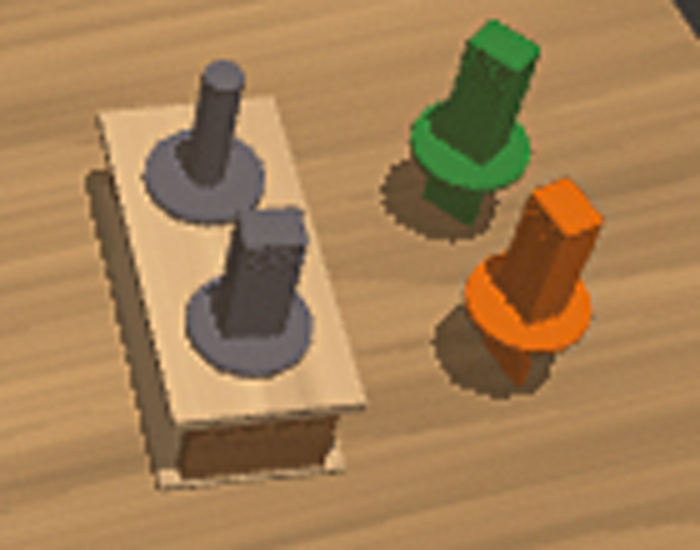

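View pics/cs2.png

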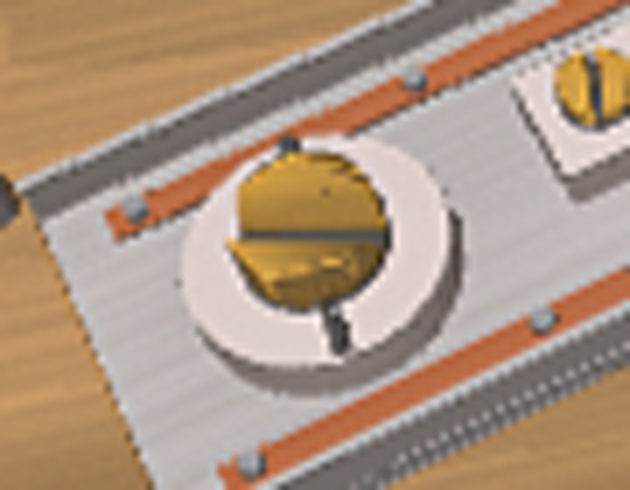

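Run:
```python
from h import *
for n in ['top0','scene0']:
    im,d,ci=load(n); P=cloud(ci,d)
    near=(np.abs(P[...,0]-.53)<.08)&(np.abs(P[...,1]-.25)<.06)
    m=near&(P[...,2]>.132)&(P[...,2]<.145)
    X=P[m][:,:2].astype(np.float32); print(n,len(X),P[m].mean(0),P[m][:,2].std(),cv2.minAreaRect(X*1000))
    # guard discs: z 0.065
    g=near&(np.abs(P[...,2]-.065)<.0025)&(im.max(-1).astype(int)-im.min(-1)<25)
    print('disc',g.sum(),P[g].mean(0), cv2.minEnclosingCircle(P[g][:,:2].astype(np.float32)*1000))
    g=(np.abs(P[...,0]-.5)<.14)&(np.abs(P[...,1]-.25)<.1)&(np.abs(P[...,2]-.060)<.006)
    mm=g.astype(np.uint8); k,l,s,c=cv2.connectedComponentsWithStats(mm); i=1+s[1:,4].argmax()
    X=P[l==i][:,:2].astype(np.float32); print('stand',len(X),P[l==i][:,2].mean(),cv2.minAreaRect(X*1000))
```

```text
top0 297 [0.52203058 0.25621845 0.13692304] 0.0014761640184798512 ((509.5722961425781, 261.053955078125), (30.14045524597168, 111.27709197998047), 79.53927612304688)
disc 669 [0.5086439  0.25410019 0.06522918] ((515.3699951171875, 264.998046875), 69.18728637695312)
stand 3465 0.06114733011221089 ((507.54278564453125, 259.40435791015625), (91.03369140625, 189.8939971923828), 81.78974151611328)
scene0 156 [0.52772392 0.25518927 0.13628157] 0.001537979824476544 ((513.0526733398438, 260.0594787597656), (30.492708206176758, 112.09168243408203), 79.87532043457031)
disc 417 [0.51925167 0.25475824 0.06469504] ((517.3742065429688, 261.58056640625), 69.44029235839844)
stand 1815 0.06050619145721042 ((509.5078430175781, 258.59027099609375), (91.02964782714844, 193.41815185546875), 81.42465209960938)
```

Run:
```python
from h import *
for n in ['top0','scene0']:
    im,d,ci=load(n); P=cloud(ci,d)
    for cx in (.553,.463):
        near=(np.hypot(P[...,0]-cx,P[...,1]-(.253 if cx>.5 else .266))<.034)
        m=near&(P[...,2]>.133)&(P[...,2]<.145)
        X=P[m][:,:2].astype(np.float32); print(n,cx,len(X),P[m].mean(0),cv2.minAreaRect(X*1000))
        g=near&(np.abs(P[...,2]-.065)<.0025)
        c=cv2.minEnclosingCircle(P[g][:,:2].astype(np.float32)*1000); print(' disc',g.sum(),c)
    # trimmer
    near=(np.hypot(P[...,0]-.535,P[...,1]+.245)<.07)
    base=near&(np.abs(P[...,2]-.034)<.004)&(im.min(-1)>150)
    print('base',base.sum(),cv2.minEnclosingCircle(P[base][:,:2].astype(np.float32)*1000),P[base].mean(0))
    hsv=cv2.cvtColor(im,cv2.COLOR_RGB2HSV)
    br=near&(hsv[...,1]>110)&(hsv[...,0]<35)&(hsv[...,0]>14)&(P[...,2]>.045)
    print('brass',br.sum(),cv2.minEnclosingCircle(P[br][:,:2].astype(np.float32)*1000),P[br].mean(0),P[br][:,2].max())
```

```text
top0 0.553 191 [0.55271276 0.25263101 0.13700946] ((553.3141479492188, 252.98385620117188), (30.25389289855957, 21.87799072265625), 80.85845947265625)
 disc 363 ((552.5545043945312, 252.8330535888672), 33.11598587036133)
top0 0.463 100 [0.46281837 0.2635399  0.13701406] ((462.9655456542969, 263.9755554199219), (18.317020416259766, 18.613304138183594), 53.423057556152344)
 disc 514 ((464.15753173828125, 265.03594970703125), 33.10515213012695)
base 603 ((529.493896484375, -241.38099670410156), 43.967041015625) [ 0.52812334 -0.23885161  0.03442485]
brass 264 ((529.5450439453125, -239.9356689453125), 23.50032615661621) [ 0.53049864 -0.24008386  0.05306905] 0.05750746686732906
scene0 0.553 103 [0.55735912 0.25137493 0.13651934] ((557.6142578125, 252.10205078125), (30.492708206176758, 21.5587158203125), 79.87532043457031)
 disc 227 ((556.8922729492188, 251.62213134765625), 31.164567947387695)
scene0 0.463 47 [0.46618382 0.26339196 0.1362425 ] ((466.2149963378906, 262.4953308105469), (17.939298629760742, 20.180946350097656), 39.583595275878906)
 disc 249 ((465.3283386230469, 264.3458557128906), 31.1811466217041)
base 543 ((546.6763305664062, -237.87179565429688), 58.19712448120117) [ 0.53881884 -0.24092779  0.0342076 ]
brass 262 ((531.1189575195312, -242.56814575195312), 25.434682846069336) [ 0.5320105  -0.24113994  0.05209516] 0.05740301803411877
```

Run:
```python
from h import *
from scipy.spatial.transform import Rotation as Ro
o=robot.get_obs(); R=Ro.from_euler('xyz',o['ee_rot']).as_matrix(); print(R.round(3))
ci=robot.camera_info('wrist'); Rc=np.array(ci['R']); c=-Rc.T@ci['t']; print('cam in tool',R.T@(c-o['tool_pos']),'axes(rows in tool)',(Rc@R).round(3),ci['fx'],ci['cx'],ci['cy'])
for f in ('top0',):
    im,d,ci=load(f)
    # mark pixels and slot rays
    for u,v,z in [(360+277/6,170+180/6,.034),(360+318/6,170+380/6,.034),(360+237/6,170+266/6,.054),(360+362/6,170+290/6,.054)]: print(ray(ci,u,v,z))
```

```text
[[ 0.318 -0.001 -0.948]
 [ 0.948 -0.002  0.318]
 [-0.002 -1.     0.   ]]
cam in tool [-0.00025804 -0.17163443  0.08102883] axes(rows in tool) [[ 1.    -0.001 -0.001]
 [-0.001 -0.277 -0.961]
 [ 0.     0.961 -0.277]] 356.3126898625261 278.81716278969543 208.54489406163023
[ 0.5655117  -0.23833144  0.034     ]
[ 0.4927586  -0.24638968  0.034     ]
[ 0.53037037 -0.21338138  0.054     ]
[ 0.52106717 -0.25657945  0.054     ]
```

Request:
{"api": "step_arm", "payload": {
  "commands": [
    {"xyz":[0.378,-0.269,0.02],"twist":[0,0,-81]},
    {"xyz":[0.378,-0.269,0.02],"twist":[0,0,-81]},
    {"xyz":[0.378,-0.269,0.02],"twist":[0,0,-81]},
    {"xyz":[0.378,-0.269,0.02],"twist":[0,0,-81]},
    {"xyz":[0.378,-0.269,0.02],"twist":[0,0,-81]},
    {"xyz":[0.378,-0.269,0.02],"twist":[0,0,-81]},
    {"xyz":[0.378,-0.269,0.02],"twist":[0,0,-81]},
    {"xyz":[0.378,-0.269,0.02],"twist":[0,0,-81]},
    {"xyz":[0.378,-0.269,0.02],"twist":[0,0,-81]},
    {"xyz":[0.378,-0.269,0.02],"twist":[0,0,-81]},
    {"xyz":[0.378,-0.269,0.02],"twist":[0,0,-81]},
    {"xyz":[0.378,-0.269,0.02],"twist":[0,0,-81]}
  ]
}}

```text
time: 1.15
tool_pos: [0.5575, 0.2475, 0.232]
ee_rot: [-1.574, -0.001, -0.178]
wrist_force: [-0.7, 0.2, 0.6]
width: 0.0943
```

Request:
{"api": "step_arm", "payload": {
  "commands": [
    {"xyz":[0,0,0],"twist":[0,0,0]},
    {"xyz":[0,0,0],"twist":[0,0,0]},
    {"xyz":[0,0,0],"twist":[0,0,0]}
  ]
}}

```text
time: 1.4
tool_pos: [0.5521, 0.2532, 0.2333]
ee_rot: [-1.571, 0.001, -0.165]
wrist_force: [0.3, 0.5, -0.0]
width: 0.0941
```

Run:
```python
from h import *
im,d,ci=snap('wrist','wrist1')
o=robot.get_obs(); print({k:np.round(v,4) for k,v in o.items()})
```

```text
{'time': np.float64(1.45), 'joint_positions': array([3.3700e-01, 2.1360e-01, 1.1883e+00, 4.0000e-04, 1.7400e+00,
       5.0110e-01]), 'qvel': array([ 0.0075, -0.0077, -0.0003, -0.0032, -0.0033,  0.002 ]), 'joint_torque': array([-5.46500e-01, -3.90730e+01, -3.03526e+01,  4.17000e-02,
       -3.43000e-02, -3.40000e-03]), 'tool_pos': array([0.5519, 0.2535, 0.2335]), 'ee_rot': array([-1.5706e+00,  4.0000e-04, -1.6410e-01]), 'wrist_force': array([-0.3805,  0.6322, -0.2608]), 'wrist_torque': array([-0.1313,  0.1268,  0.0327]), 'width': np.float64(0.0939)}
```

View pics/wrist1.png

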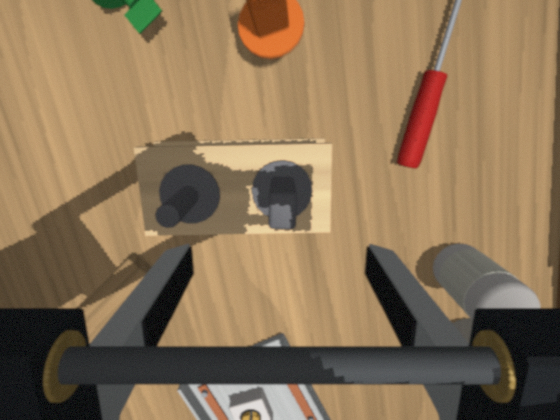

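The wrist view shows the flat handle at about (281,205), between and beyond the fingertips. Its long side runs up the image, which is across the stand. The round tool is at (180,205).

Run:
```python
from h import *
im,d,ci=load('wrist1'); P=cloud(ci,d)
near=(np.hypot(P[...,0]-.553,P[...,1]-.253)<.034)
m=near&(P[...,2]>.132)&(P[...,2]<.145)
X=P[m][:,:2].astype(np.float32); print(len(X),P[m].mean(0),cv2.minAreaRect(X*1000))
g=near&(np.abs(P[...,2]-.065)<.003)
print(' disc',g.sum(),cv2.minEnclosingCircle(P[g][:,:2].astype(np.float32)*1000),P[g].mean(0))
g=(np.abs(P[...,0]-.5)<.14)&(np.abs(P[...,1]-.25)<.1)&(np.abs(P[...,2]-.060)<.008)
k,l,s,c=cv2.connectedComponentsWithStats(g.astype(np.uint8)); i=1+s[1:,4].argmax()
X=P[l==i][:,:2].astype(np.float32); print('stand',len(X),P[l==i][:,2].mean(),cv2.minAreaRect(X*1000))
```

```text
1017 [0.5544954  0.2550998  0.13687656] ((554.54736328125, 254.55856323242188), (29.75517463684082, 22.349496841430664), 80.31126403808594)
 disc 1722 ((552.6962890625, 253.31417846679688), 33.44916534423828) [0.55512037 0.26050284 0.06526601]
stand 14602 0.0615603295297164 ((508.04180908203125, 260.23779296875), (90.80597686767578, 190.7801055908203), 81.57891845703125)
```

Request:
{"api": "step_arm", "payload": {
  "commands": [
    {"xyz":[0.002,0,-0.04],"twist":[0,0,0]},
    {"xyz":[0.002,0,-0.08],"twist":[0,0,0]},
    {"xyz":[0.002,0,-0.115],"twist":[0,0,0]},
    {"xyz":[0.002,0,-0.135],"twist":[0,0,0]},
    {"xyz":[0.002,0,-0.1465],"twist":[0,0,0]},
    {"xyz":[0.002,0,-0.1465],"twist":[0,0,0]},
    {"xyz":[0.002,0,-0.1465],"twist":[0,0,0]},
    {"xyz":[0.002,0,-0.1465],"twist":[0,0,0]}
  ]
}}

```text
time: 2.12
tool_pos: [0.5562, 0.2534, 0.0897]
ee_rot: [-1.569, -0.004, -0.166]
wrist_force: [-0.3, -0.2, 0.2]
width: 0.0941
```

Request:
{"api": "step_arm", "payload": {
  "commands": [
    {"xyz":[0,0,0],"twist":[0,0,0]},
    {"xyz":[0,0,0],"twist":[0,0,0]},
    {"xyz":[0,0,0],"twist":[0,0,0]},
    {"xyz":[0,0,0],"twist":[0,0,0]},
    {"xyz":[0,0,0],"twist":[0,0,0]},
    {"xyz":[0,0,0],"twist":[0,0,0]},
    {"xyz":[0,0,0],"twist":[0,0,0]},
    {"xyz":[0,0,0],"twist":[0,0,0]},
    {"xyz":[0,0,0],"twist":[0,0,0]},
    {"xyz":[0,0,0],"twist":[0,0,0]},
    {"xyz":[0,0,0],"twist":[0,0,0]},
    {"xyz":[0,0,0],"twist":[0,0,0]}
  ],
  "fingers": 255
}}

```text
time: 3.12
tool_pos: [0.555, 0.2525, 0.087]
ee_rot: [-1.571, 0.0, -0.167]
wrist_force: [-0.9, -0.5, -0.5]
width: 0.0218
```

Request:
{"api": "step_arm", "payload": {
  "commands": [
    {"xyz":[0,0,0.015],"twist":[0,0,0]},
    {"xyz":[0,0,0.04],"twist":[0,0,0]},
    {"xyz":[0,0,0.08],"twist":[0,0,0]},
    {"xyz":[0,0,0.12],"twist":[0,0,0]},
    {"xyz":[0,0,0.13],"twist":[0,0,0]},
    {"xyz":[0,-0.02,0.13],"twist":[0,0,0]},
    {"xyz":[0,-0.06,0.13],"twist":[0,0,0]},
    {"xyz":[-0.01,-0.1,0.13],"twist":[0,0,0]},
    {"xyz":[-0.01,-0.14,0.13],"twist":[0,0,0]},
    {"xyz":[-0.02,-0.18,0.13],"twist":[0,0,0]},
    {"xyz":[-0.02,-0.22,0.13],"twist":[0,0,0]},
    {"xyz":[-0.02,-0.25,0.13],"twist":[0,0,0]}
  ]
}}

```text
time: 4.12
tool_pos: [0.5341, -0.0003, 0.2165]
ee_rot: [-1.572, 0.0, -0.168]
wrist_force: [0.3, -0.3, -0.6]
width: 0.0219
```

Request:
{"api": "step_arm", "payload": {
  "commands": [
    {"xyz":[0,-0.03,0],"twist":[0,0,0]},
    {"xyz":[0,-0.07,0],"twist":[0,0,0]},
    {"xyz":[0,-0.11,0],"twist":[0,0,0]},
    {"xyz":[-0.01,-0.15,0],"twist":[0,0,0]},
    {"xyz":[-0.01,-0.19,0],"twist":[0,0,0]},
    {"xyz":[-0.02,-0.23,0],"twist":[0,0,0]},
    {"xyz":[-0.02,-0.27,0],"twist":[0,0,0]},
    {"xyz":[-0.02,-0.305,0],"twist":[0,0,0]},
    {"xyz":[-0.02,-0.324,0],"twist":[0,0,0]},
    {"xyz":[-0.02,-0.324,0],"twist":[0,0,0]},
    {"xyz":[-0.02,-0.324,0],"twist":[0,0,0]},
    {"xyz":[-0.02,-0.324,0],"twist":[0,0,0]}
  ]
}}

```text
time: 5.12
tool_pos: [0.515, -0.3206, 0.2164]
ee_rot: [-1.57, 0.001, -0.166]
wrist_force: [1.1, 0.3, -0.7]
width: 0.0216
```

Run:
```python
from h import *
im,d,ci=snap('wrist','wrist2'); snap('scene','scene2'); 
im,d,ci=load('scene2')
o=robot.get_obs(); print({k:np.round(v,4) for k,v in o.items()})
```

```text
{'time': np.float64(5.2167), 'joint_positions': array([-6.4960e-01,  2.1350e-01,  1.2207e+00,  4.0000e-04,  1.7075e+00,
       -4.8460e-01]), 'qvel': array([ 0.0043, -0.0047, -0.0024, -0.0028,  0.0001, -0.0015]), 'joint_torque': array([-4.37300e-01, -3.94668e+01, -3.06053e+01,  3.50000e-02,
        3.86000e-02,  2.70000e-03]), 'tool_pos': array([ 0.5153, -0.3201,  0.217 ]), 'ee_rot': array([-1.5704e+00, -1.0000e-04, -1.6490e-01]), 'wrist_force': array([ 0.708 ,  0.0634, -1.4458]), 'wrist_torque': array([-0.0953,  0.047 , -0.0654]), 'width': np.float64(0.0216)}
```

View pics/wrist2.png

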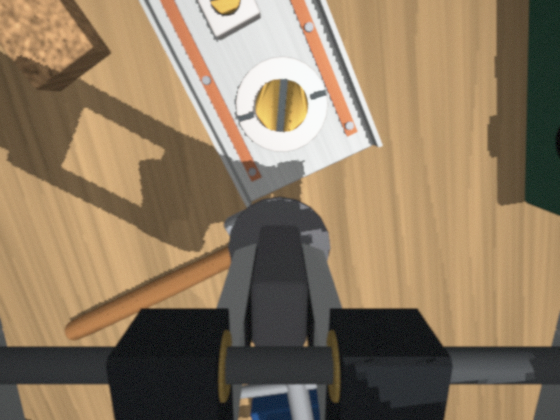

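View pics/scene2.png

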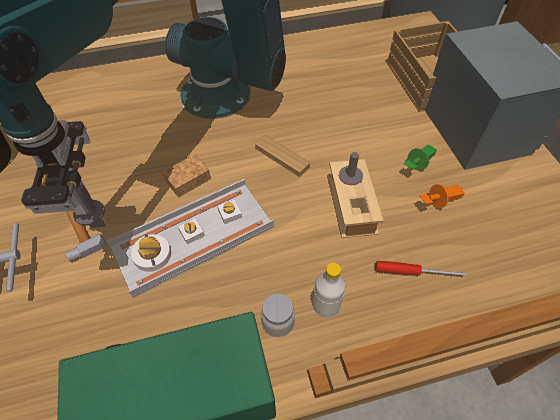

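The trimmer is clear in the wrist view at (281,105), with its slot near vertical. The scene view shows the green and orange look-alikes now lying down, though they stood at the start. I'll check when that happened.

Run:
```python
from h import *
for n in ['top0','scene0','wrist1','scene2','wrist0']:
    im,d,ci=load(n); P=cloud(ci,d); hsv=cv2.cvtColor(im,cv2.COLOR_RGB2HSV)
    for nm,lo,hi in [('green',50,75),('orange',5,12)]:
        m=(hsv[...,0]>=lo)&(hsv[...,0]<=hi)&(hsv[...,1]>170)&(P[...,1]>.3)&(P[...,1]<.6)&(P[...,2]<.3)
        if m.sum()>5: print(n,nm,m.sum(),P[m].mean(0).round(3),P[m].min(0).round(3),P[m].max(0).round(3))
a=cv2.imread('pics/wrist1.png')[0:70,80:320]; cv2.imwrite('pics/z1.png',cv2.resize(a,None,fx=3,fy=3))
a=cv2.imread('pics/scene2.png')[130:220,390:480]; cv2.imwrite('pics/z2.png',cv2.resize(a,None,fx=6,fy=6))
im,d,ci=snap('top','top2')
```

```text
top0 orange 794 [0.567 0.384 0.084] [0.542 0.3   0.018] [0.715 0.418 0.131]
scene0 green 11 [0.476 0.42  0.094] [0.459 0.405 0.053] [0.49  0.432 0.127]
scene0 orange 239 [0.569 0.38  0.066] [-1.703  0.3   -0.734] [0.741 0.417 0.128]
wrist1 green 27 [0.425 0.453 0.024] [0.414 0.442 0.007] [0.453 0.457 0.045]
wrist1 orange 3103 [0.569 0.398 0.066] [ 0.54   0.303 -0.002] [0.737 0.424 0.113]
scene2 green 6 [0.405 0.518 0.028] [0.393 0.471 0.02 ] [0.426 0.532 0.056]
scene2 orange 233 [0.574 0.459 0.031] [ 0.533  0.301 -0.001] [0.739 0.533 0.057]
wrist0 green 10 [0.319 0.458 0.129] [0.154 0.401 0.007] [0.471 0.566 0.269]
```

View pics/z1.png

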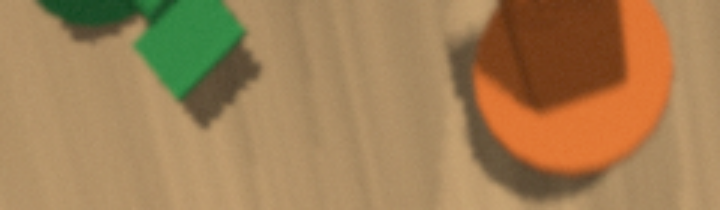

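View pics/z2.png

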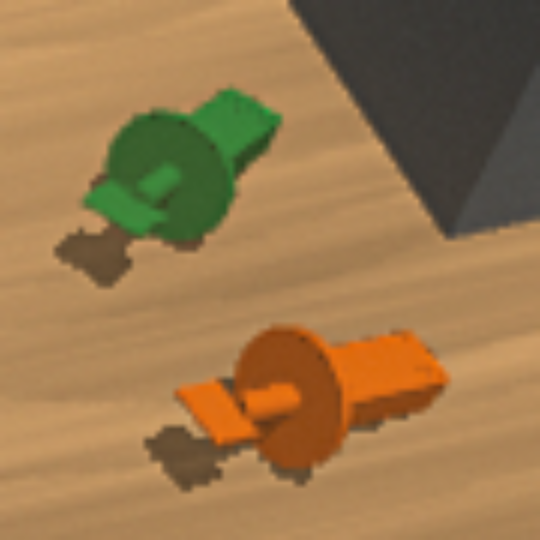

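View pics/top2.png

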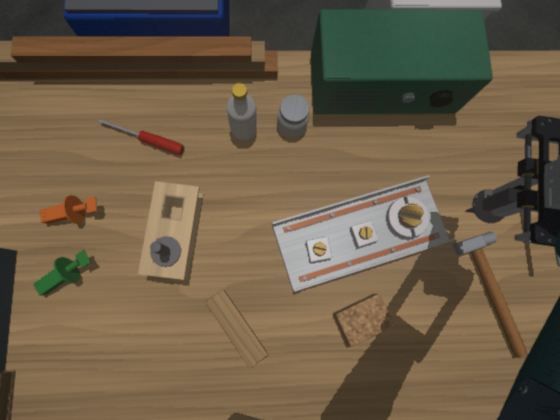

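Neither was near the gripper. Each stood loose on its blade edge, about 0.13 m tall. Green was already down at t=1.45 s, when the fingertips had never been below 0.2 m. Next I'll check the held blade and measure the trimmer.

Run:
```python
from h import *
a=cv2.imread('pics/scene2.png')[160:260,40:140]; cv2.imwrite('pics/z3.png',cv2.resize(a,None,fx=6,fy=6,interpolation=cv2.INTER_CUBIC))
a=cv2.imread('pics/wrist2.png')[50:160,225:335]; cv2.imwrite('pics/z4.png',cv2.resize(a,None,fx=5,fy=5,interpolation=cv2.INTER_CUBIC))
a=cv2.imread('pics/top2.png')[170:240,460:530]; cv2.imwrite('pics/z5.png',cv2.resize(a,None,fx=6,fy=6,interpolation=cv2.INTER_CUBIC))
im,d,ci=load('wrist2'); P=cloud(ci,d); hsv=cv2.cvtColor(im,cv2.COLOR_RGB2HSV)
near=np.hypot(P[...,0]-.53,P[...,1]+.241)<.06
base=near&(np.abs(P[...,2]-.034)<.004)&(im.min(-1)>120)&(hsv[...,1]<40)
print('base',base.sum(),cv2.minEnclosingCircle(P[base][:,:2].astype(np.float32)*1000),P[base][:,2].mean())
dark=near&(im.max(-1)<90)&(P[...,2]>.028)&(P[...,2]<.045)
k,l,s,c=cv2.connectedComponentsWithStats(dark.astype(np.uint8))
M=[]
for i in range(1,k):
    if s[i,4]>15: print('mark',s[i,4],c[i],P[l==i].mean(0)); M.append(P[l==i].mean(0))
br=near&(hsv[...,1]>110)&(hsv[...,0]<35)&(hsv[...,0]>14)&(P[...,2]>.036)
print('brass',br.sum(),cv2.minEnclosingCircle(P[br][:,:2].astype(np.float32)*1000),P[br][:,2].max(),P[br][:,2].min())
fl=near&(np.abs(P[...,2]-.037)<.003)&(np.hypot(P[...,0]-.529,P[...,1]+.241)<.024)
print('floor',fl.sum(),P[fl].mean(0))
if fl.sum()>10:
    X=P[fl][:,:2].astype(np.float32)*1000; print(cv2.fitLine(X,cv2.DIST_HUBER,0,.01,.01).ravel(),cv2.minAreaRect(X))
```

```text
base 4322 ((530.27001953125, -240.7025909423828), 43.885986328125) 0.03436335282518602
brass 2575 ((522.4974365234375, -259.4365234375), 42.31577682495117) 0.38816875891503916 0.041794274302877736
floor 386 [ 0.5301329  -0.24066601  0.03743375]
[ 2.5414869e-01  9.6716517e-01  5.3021899e+02 -2.4063016e+02] ((520.0103759765625, -238.51046752929688), (46.9940071105957, 27.990005493164062), 75.61312866210938)
```

View pics/z3.png

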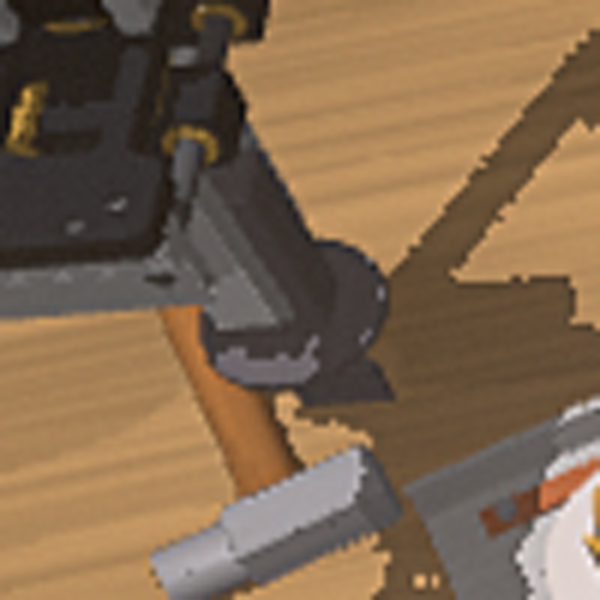

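View pics/z4.png

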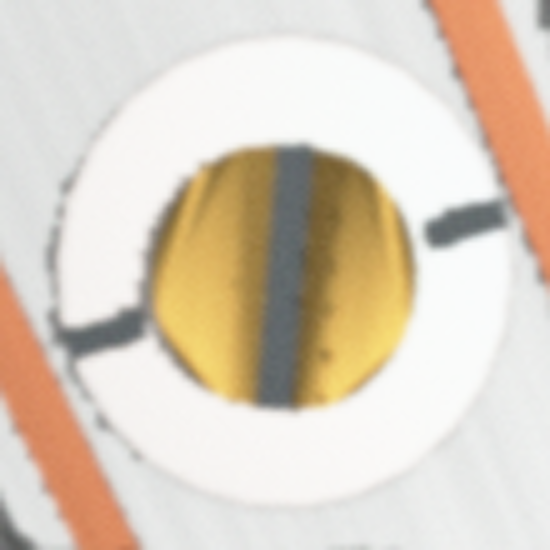

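View pics/z5.png

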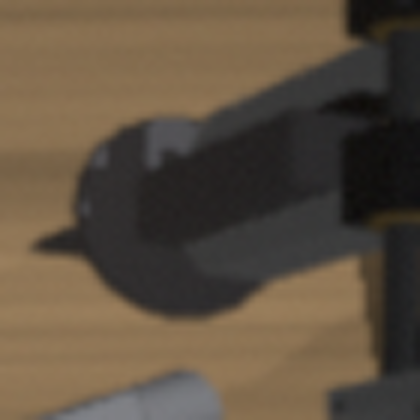

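```bash
cat >> h.py <<'E'
def trim(n,c=(.530,-.2405)):
    im,d,ci=load(n); v,u=np.indices(d.shape)
    def proj(z):
        R=ci['R'];t=ci['t'];cc=-R.T@t
        D=np.stack([(u-ci['cx'])/ci['fx'],(v-ci['cy'])/ci['fy'],np.ones(u.shape)],-1)@R
        return (cc+D*((z-cc[2])/D[...,2])[...,None])[...,:2]
    hsv=cv2.cvtColor(im,cv2.COLOR_RGB2HSV)
    A=proj(.0345); r=np.hypot(A[...,0]-c[0],A[...,1]-c[1])
    med=np.median(im[(r>.03)&(r<.042)].max(-1))
    mk=(im.max(-1)<.62*med)&(r>.026)&(r<.0445)
    k,l,s,cc=cv2.connectedComponentsWithStats(mk.astype(np.uint8)); M=[]
    for i in range(1,k):
        if s[i,4]>12: M.append(A[l==i].mean(0)); print('mark',s[i,4],cc[i].round(1),M[-1].round(4))
    B=proj(.037); r=np.hypot(B[...,0]-c[0],B[...,1]-c[1])
    sl=(hsv[...,1]<90)&(r<.021)
    k,l,s,cc=cv2.connectedComponentsWithStats(sl.astype(np.uint8)); i=1+s[1:,4].argmax()
    X=B[l==i].astype(np.float32); f=cv2.fitLine(X*1000,cv2.DIST_L2,0,.01,.01).ravel()
    print('slot',s[i],f, np.degrees(np.arctan2(f[1],f[0])))
    if len(M)==2:
        a=M[0]-M[1]; th=np.degrees(np.arctan2(a[1],a[0])); th=(th+90)%180-90
        sa=np.degrees(np.arctan2(f[1],f[0]))
        print('marks ctr',(M[0]+M[1])/2,'dir',th,'screw angle deg',(sa-th+90)%180-90)
E
python3 - <<'E'
from h import *
trim('wrist2')
E
```

```text
mark 83 [317.6  94.1] [ 0.566  -0.2362]
mark 104 [245.3 116. ] [ 0.4948 -0.2445]
slot [276  82  12  47 366] [ 2.4690469e-01  9.6903980e-01  5.3080304e+02 -2.4016878e+02] 75.705574
marks ctr [ 0.53041075 -0.24035035] dir 6.696028837057952 screw angle deg 69.00954519858658
```

Request:
{"api": "step_arm", "payload": {
  "commands": [
    {"xyz":[0.015,0.04,0],"twist":[0,0,-4.8]},
    {"xyz":[0.015,0.08,0],"twist":[0,0,-4.8]},
    {"xyz":[0.015,0.08,-0.03],"twist":[0,0,-4.8]},
    {"xyz":[0.015,0.08,-0.06],"twist":[0,0,-4.8]},
    {"xyz":[0.015,0.08,-0.077],"twist":[0,0,-4.8]},
    {"xyz":[0.015,0.08,-0.077],"twist":[0,0,-4.8]},
    {"xyz":[0.015,0.08,-0.077],"twist":[0,0,-4.8]},
    {"xyz":[0.015,0.08,-0.077],"twist":[0,0,-4.8]},
    {"xyz":[0.015,0.08,-0.077],"twist":[0,0,-4.8]}
  ]
}}

```text
time: 6.02
tool_pos: [0.5312, -0.2421, 0.1426]
ee_rot: [-1.572, -0.004, -0.25]
wrist_force: [-0.1, -0.3, -0.5]
width: 0.0216
```

Run:
```python
from h import *
o=robot.get_obs(); print({k:np.round(v,4) for k,v in o.items() if k in('time','tool_pos','ee_rot','wrist_force','wrist_torque','width')})
snap('scene','scene3');snap('wrist','wrist3')
a=cv2.imread('pics/scene3.png')[190:280,105:205]; cv2.imwrite('pics/z6.png',cv2.resize(a,None,fx=6,fy=6,interpolation=cv2.INTER_CUBIC))
```

```text
{'time': np.float64(6.0167), 'tool_pos': array([ 0.5312, -0.2421,  0.1426]), 'ee_rot': array([-1.572 , -0.0043, -0.2502]), 'wrist_force': array([-0.0593, -0.285 , -0.4534]), 'wrist_torque': array([-0.099 ,  0.0584,  0.0088]), 'width': np.float64(0.0216)}
```

View pics/z6.png

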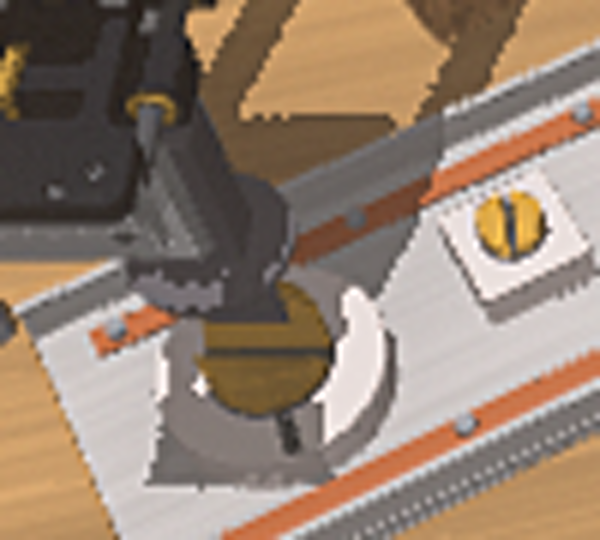

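View pics/wrist3.png

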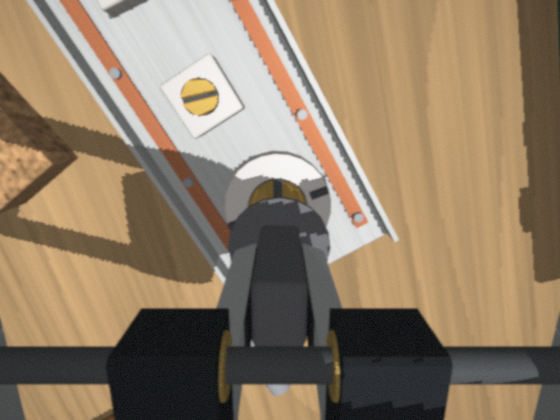

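The blade is parallel to the slot and above it in both views, so I'll descend.

Request:
{"api": "step_arm", "payload": {
  "commands": [
    {"xyz":[0,0,-0.004],"twist":[0,0,0]},
    {"xyz":[0,0,-0.008],"twist":[0,0,0]},
    {"xyz":[0,0,-0.012],"twist":[0,0,0]},
    {"xyz":[0,0,-0.016],"twist":[0,0,0]},
    {"xyz":[0,0,-0.018],"twist":[0,0,0]},
    {"xyz":[0,0,-0.02],"twist":[0,0,0]},
    {"xyz":[0,0,-0.022],"twist":[0,0,0]},
    {"xyz":[0,0,-0.0235],"twist":[0,0,0]},
    {"xyz":[0,0,-0.0235],"twist":[0,0,0]},
    {"xyz":[0,0,-0.0235],"twist":[0,0,0]},
    {"xyz":[0,0,-0.0235],"twist":[0,0,0]},
    {"xyz":[0,0,-0.0235],"twist":[0,0,0]}
  ]
}}

```text
time: 7.12
tool_pos: [0.5302, -0.2416, 0.1168]
ee_rot: [-1.571, -0.001, -0.25]
wrist_force: [-0.0, 0.0, -1.4]
width: 0.022
```

Run:
```python
from h import *
o=robot.get_obs(); print({k:np.round(v,4) for k,v in o.items() if k in('time','tool_pos','ee_rot','wrist_force','wrist_torque','width')})
snap('scene','scene4')
a=cv2.imread('pics/scene4.png')[190:280,105:205]; cv2.imwrite('pics/z7.png',cv2.resize(a,None,fx=6,fy=6,interpolation=cv2.INTER_CUBIC))
```

```text
{'time': np.float64(7.1167), 'tool_pos': array([ 0.5302, -0.2416,  0.1168]), 'ee_rot': array([-1.5709e+00, -6.0000e-04, -2.5040e-01]), 'wrist_force': array([-0.0285,  0.0157, -1.4163]), 'wrist_torque': array([-0.0825,  0.0435,  0.0417]), 'width': np.float64(0.022)}
```

View pics/z7.png

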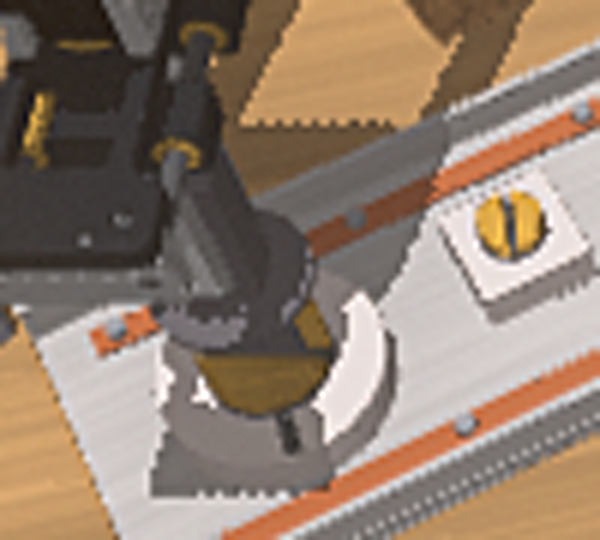

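Request:
{"api": "step_arm", "payload": {
  "commands": [
    {"xyz":[0,0.0005,-0.0013],"twist":[0,0,-2]},
    {"xyz":[0,0.0005,-0.0013],"twist":[0,0,-5]},
    {"xyz":[0,0.0005,-0.0013],"twist":[0,0,-8]},
    {"xyz":[0,0.0005,-0.0013],"twist":[0,0,-11]},
    {"xyz":[0,0.0005,-0.0013],"twist":[0,0,-14]},
    {"xyz":[0,0.0005,-0.0013],"twist":[0,0,-17]},
    {"xyz":[0,0.0005,-0.0013],"twist":[0,0,-20]},
    {"xyz":[0,0.0005,-0.0013],"twist":[0,0,-23]},
    {"xyz":[0,0.0005,-0.0013],"twist":[0,0,-26]},
    {"xyz":[0,0.0005,-0.0013],"twist":[0,0,-29]},
    {"xyz":[0,0.0005,-0.0013],"twist":[0,0,-30]},
    {"xyz":[0,0.0005,-0.0013],"twist":[0,0,-30]}
  ]
}}

```text
time: 8.17
tool_pos: [0.5302, -0.2411, 0.1153]
ee_rot: [-1.571, -0.0, -0.774]
wrist_force: [1.6, -1.7, -2.1]
width: 0.0218
```

Run:
```python
from h import *
o=robot.get_obs(); print({k:np.round(v,4) for k,v in o.items() if k in('time','tool_pos','ee_rot','wrist_force','wrist_torque','width')})
```

```text
{'time': np.float64(8.1667), 'tool_pos': array([ 0.5302, -0.2411,  0.1153]), 'ee_rot': array([-1.5706e+00, -5.0000e-04, -7.7360e-01]), 'wrist_force': array([ 1.6287, -1.6991, -2.0862]), 'wrist_torque': array([-0.0952, -0.0166, -0.0115]), 'width': np.float64(0.0218)}
```

Request:
{"api": "step_arm", "payload": {
  "commands": [
    {"xyz":[0,0,0],"twist":[0,0,-3]},
    {"xyz":[0,0,0],"twist":[0,0,-7]},
    {"xyz":[0,0,0],"twist":[0,0,-11]},
    {"xyz":[0,0,0],"twist":[0,0,-15]},
    {"xyz":[0,0,0],"twist":[0,0,-19]},
    {"xyz":[0,0,0],"twist":[0,0,-23]},
    {"xyz":[0,0,0],"twist":[0,0,-27]},
    {"xyz":[0,0,0],"twist":[0,0,-31]},
    {"xyz":[0,0,0],"twist":[0,0,-35]},
    {"xyz":[0,0,0],"twist":[0,0,-38]},
    {"xyz":[0,0,0],"twist":[0,0,-39]},
    {"xyz":[0,0,0],"twist":[0,0,-39]}
  ]
}}

```text
time: 9.17
tool_pos: [0.5301, -0.2409, 0.1152]
ee_rot: [-1.571, 0.0, -1.454]
wrist_force: [-0.0, 0.6, -1.6]
width: 0.0221
```

Run:
```python
from h import *
o=robot.get_obs(); print({k:np.round(v,4) for k,v in o.items() if k in('time','tool_pos','ee_rot','wrist_force','wrist_torque','width')})
for n in ['scene','wrist','top']: snap(n,n+'5')
a=cv2.imread('pics/scene5.png')[190:280,105:205]; b=cv2.imread('pics/top5.png')[170:260,355:455];cv2.imwrite('pics/z8.png',np.vstack([cv2.resize(q,None,fx=3.3,fy=3.3,interpolation=cv2.INTER_CUBIC) for q in(a,b)]))
```

```text
{'time': np.float64(9.1667), 'tool_pos': array([ 0.5301, -0.2409,  0.1152]), 'ee_rot': array([-1.5705e+00,  3.0000e-04, -1.4535e+00]), 'wrist_force': array([-0.0016,  0.5926, -1.551 ]), 'wrist_torque': array([ 0.1815, -0.0117,  0.0824]), 'width': np.float64(0.0221)}
```

View pics/z8.png

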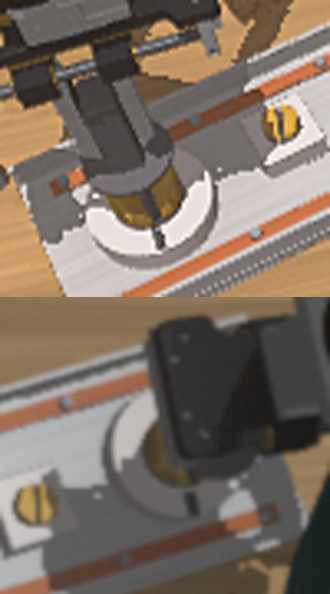

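View pics/wrist5.png

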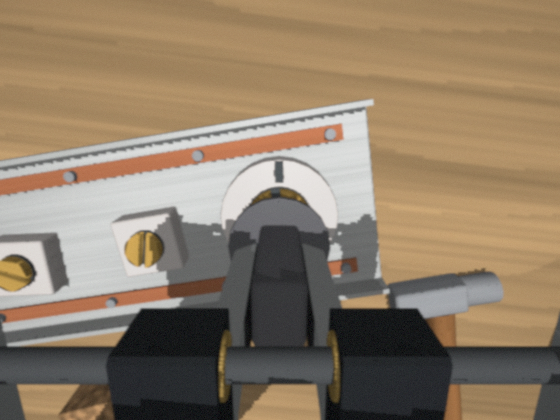

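Request:
{"api": "step_arm", "payload": {
  "commands": [
    {"xyz":[0,0,0],"twist":[0,0,-1.5]},
    {"xyz":[0,0,0],"twist":[0,0,-3]},
    {"xyz":[0,0,0],"twist":[0,0,-4]},
    {"xyz":[0,0,0],"twist":[0,0,-5]},
    {"xyz":[0,0,0],"twist":[0,0,-5]},
    {"xyz":[0,0,0],"twist":[0,0,-5]}
  ]
}}

```text
time: 9.82
tool_pos: [0.5301, -0.2409, 0.1153]
ee_rot: [-1.571, 0.0, -1.541]
wrist_force: [1.3, 1.2, -1.3]
width: 0.022
```

Run:
```python
from h import *
o=robot.get_obs(); print({k:np.round(v,4) for k,v in o.items() if k in('time','tool_pos','ee_rot','wrist_force','wrist_torque','width')})
for n in ['scene']: snap(n,n+'6')
a=cv2.imread('pics/scene6.png')[220:275,120:180]; cv2.imwrite('pics/z9.png',cv2.resize(a,None,fx=10,fy=10,interpolation=cv2.INTER_CUBIC))
```

```text
{'time': np.float64(9.8167), 'tool_pos': array([ 0.5301, -0.2409,  0.1153]), 'ee_rot': array([-1.5706e+00,  3.0000e-04, -1.5415e+00]), 'wrist_force': array([ 1.3448,  1.2343, -1.2603]), 'wrist_torque': array([ 0.2839, -0.0801,  0.054 ]), 'width': np.float64(0.022)}
```

View pics/z9.png

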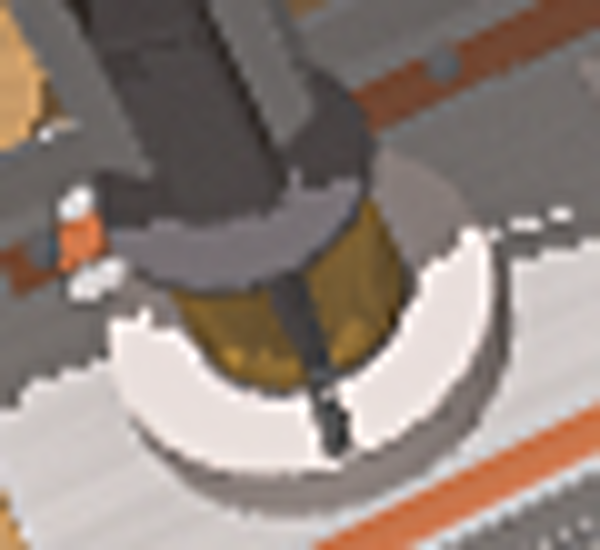

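The slot appears lined up with the near mark. I'll back off within the play, lift, and step aside for a clear look.

Request:
{"api": "step_arm", "payload": {
  "commands": [
    {"xyz":[0,0,0],"twist":[0,0,2.5]},
    {"xyz":[0,0,0],"twist":[0,0,5]},
    {"xyz":[0,0,0],"twist":[0,0,5]},
    {"xyz":[0,0,0.006],"twist":[0,0,5]},
    {"xyz":[0,0,0.014],"twist":[0,0,5]},
    {"xyz":[0,0,0.03],"twist":[0,0,5]},
    {"xyz":[0,0,0.06],"twist":[0,0,5]},
    {"xyz":[0,0,0.09],"twist":[0,0,5]},
    {"xyz":[-0.04,-0.005,0.1],"twist":[0,0,5]},
    {"xyz":[-0.08,-0.01,0.1],"twist":[0,0,5]},
    {"xyz":[-0.08,-0.01,0.1],"twist":[0,0,5]},
    {"xyz":[-0.08,-0.01,0.1],"twist":[0,0,5]}
  ]
}}

```text
time: 10.87
tool_pos: [0.4489, -0.2515, 0.2166]
ee_rot: [-1.569, -0.002, -1.457]
wrist_force: [0.7, -0.6, -0.8]
width: 0.0221
```

Request:
{"api": "step_arm", "payload": {
  "commands": [
    {"xyz":[0,0,0],"twist":[0,0,0]},
    {"xyz":[0,0,0],"twist":[0,0,0]},
    {"xyz":[0,0,0],"twist":[0,0,0]}
  ]
}}

```text
time: 11.12
tool_pos: [0.4509, -0.2511, 0.2152]
ee_rot: [-1.571, -0.0, -1.454]
wrist_force: [0.4, 0.1, -0.6]
width: 0.0216
```

Run:
```python
from h import *
snap('wrist','wrist7'); trim('wrist7')
snap('top','top7'); trim('top7')
o=robot.get_obs(); print({k:np.round(v,4) for k,v in o.items() if k in('time','tool_pos','ee_rot','wrist_force','wrist_torque','width')})
a=cv2.imread('pics/wrist7.png')[40:200,200:360]; cv2.imwrite('pics/z10.png',cv2.resize(a,None,fx=3.7,fy=3.7,interpolation=cv2.INTER_CUBIC))
```

```text
mark 97 [277.6  65.8] [ 0.5662 -0.2364]
mark 94 [277.9 145.2] [ 0.4942 -0.2449]
slot [274  84   9  46 361] [ 9.8830247e-01  1.5250647e-01  5.3028516e+02 -2.4081888e+02] 8.772208
marks ctr [ 0.53019253 -0.24064393] dir 6.762141937599139 screw angle deg 2.010066276207013
mark 18 [405.5 199.5] [ 0.5665 -0.2368]
mark 23 [412.8 233. ] [ 0.4935 -0.2458]
slot [407 207   7  19  53] [ 9.8708165e-01  1.6021816e-01  5.3058374e+02 -2.4239719e+02] 9.219559
marks ctr [ 0.53001591 -0.24128322] dir 7.039197535938143 screw angle deg 2.180361179882169
{'time': np.float64(11.2167), 'tool_pos': array([ 0.4508, -0.2509,  0.215 ]), 'ee_rot': array([-1.5711e+00,  3.0000e-04, -1.4540e+00]), 'wrist_force': array([ 0.6521,  0.1492, -0.2766]), 'wrist_torque': array([-0.0212,  0.1168,  0.0187]), 'width': np.float64(0.022)}
```

View pics/z10.png

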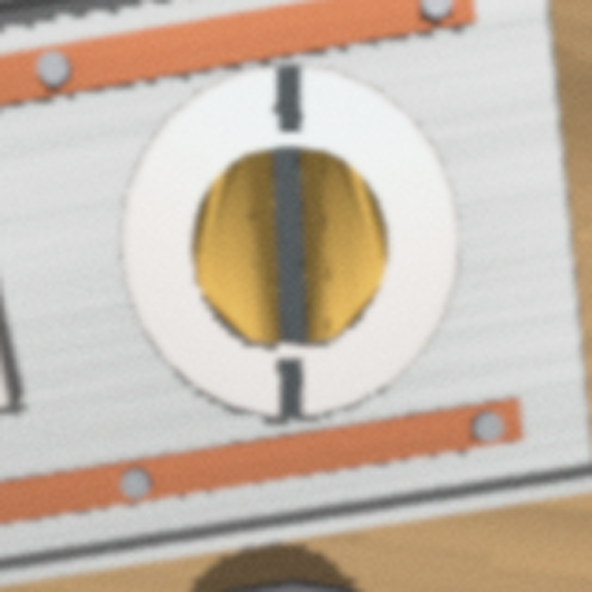

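The screw is still +2.0° short, and the two views agree (2.0° and 2.2°). There's plenty of time, so I'll re-insert and turn the last 2°.

Request:
{"api": "step_arm", "payload": {
  "commands": [
    {"xyz":[0.04,0.005,0],"twist":[0,0,0]},
    {"xyz":[0.08,0.01,0],"twist":[0,0,0]},
    {"xyz":[0.08,0.01,-0.03],"twist":[0,0,0]},
    {"xyz":[0.08,0.01,-0.06],"twist":[0,0,0]},
    {"xyz":[0.08,0.01,-0.075],"twist":[0,0,0]},
    {"xyz":[0.08,0.01,-0.075],"twist":[0,0,0]},
    {"xyz":[0.08,0.01,-0.08],"twist":[0,0,0]},
    {"xyz":[0.08,0.01,-0.086],"twist":[0,0,0]},
    {"xyz":[0.08,0.01,-0.092],"twist":[0,0,0]},
    {"xyz":[0.08,0.01,-0.097],"twist":[0,0,0]},
    {"xyz":[0.08,0.01,-0.1],"twist":[0,0,0]},
    {"xyz":[0.08,0.01,-0.1],"twist":[0,0,0]}
  ]
}}

```text
time: 12.22
tool_pos: [0.5297, -0.241, 0.1148]
ee_rot: [-1.571, 0.0, -1.455]
wrist_force: [-0.2, 0.3, -0.2]
width: 0.0219
```

Request:
{"api": "step_arm", "payload": {
  "commands": [
    {"xyz":[0,0,0],"twist":[0,0,0]},
    {"xyz":[0,0,0],"twist":[0,0,-1.5]},
    {"xyz":[0,0,0],"twist":[0,0,-3]},
    {"xyz":[0,0,0],"twist":[0,0,-4.5]},
    {"xyz":[0,0,0],"twist":[0,0,-6]},
    {"xyz":[0,0,0],"twist":[0,0,-7]},
    {"xyz":[0,0,0],"twist":[0,0,-7]},
    {"xyz":[0,0,0],"twist":[0,0,-7]},
    {"xyz":[0,0,0],"twist":[0,0,-7]}
  ]
}}

```text
time: 12.97
tool_pos: [0.5303, -0.2408, 0.1156]
ee_rot: [-1.57, 0.0, -1.576]
wrist_force: [0.9, 1.4, 1.0]
width: 0.0217
```

Request:
{"api": "step_arm", "payload": {
  "commands": [
    {"xyz":[0,0,0],"twist":[0,0,2.5]},
    {"xyz":[0,0,0],"twist":[0,0,5]},
    {"xyz":[0,0,0],"twist":[0,0,5]},
    {"xyz":[0,0,0.006],"twist":[0,0,5]},
    {"xyz":[0,0,0.014],"twist":[0,0,5]},
    {"xyz":[0,0,0.03],"twist":[0,0,5]},
    {"xyz":[0,0,0.06],"twist":[0,0,5]},
    {"xyz":[0,0,0.09],"twist":[0,0,5]},
    {"xyz":[-0.04,-0.005,0.1],"twist":[0,0,5]},
    {"xyz":[-0.08,-0.01,0.1],"twist":[0,0,5]},
    {"xyz":[-0.08,-0.01,0.1],"twist":[0,0,5]},
    {"xyz":[-0.08,-0.01,0.1],"twist":[0,0,5]}
  ]
}}

```text
time: 13.97
tool_pos: [0.4489, -0.2515, 0.2166]
ee_rot: [-1.569, -0.002, -1.492]
wrist_force: [0.4, -0.6, -0.5]
width: 0.0215
```

Request:
{"api": "step_arm", "payload": {
  "commands": [
    {"xyz":[0,0,0],"twist":[0,0,0]},
    {"xyz":[0,0,0],"twist":[0,0,0]},
    {"xyz":[0,0,0],"twist":[0,0,0]}
  ]
}}

```text
time: 14.22
tool_pos: [0.4509, -0.251, 0.2152]
ee_rot: [-1.571, -0.0, -1.489]
wrist_force: [0.5, -0.9, -0.9]
width: 0.0218
```

Run:
```python
from h import *
snap('wrist','wrist8'); trim('wrist8')
snap('top','top8'); trim('top8')
o=robot.get_obs(); print({k:np.round(v,4) for k,v in o.items() if k in('time','tool_pos','ee_rot','wrist_force','wrist_torque','width')})
```

```text
mark 91 [273.   65.7] [ 0.5664 -0.2361]
mark 100 [276.2 145.6] [ 0.4939 -0.2449]
slot [270  84  10  46 363] [ 9.9202573e-01  1.2603569e-01  5.3071216e+02 -2.4077255e+02] 7.2405686
marks ctr [ 0.53013128 -0.24050597] dir 6.89006330821104 screw angle deg 0.3505053296368601
mark 18 [405.5 199.5] [ 0.5665 -0.2368]
mark 24 [412.8 232.8] [ 0.4939 -0.2458]
slot [407 207   7  19  52] [ 9.8964125e-01  1.4356256e-01  5.2980475e+02 -2.4257660e+02] 8.254048
marks ctr [ 0.53019219 -0.2413097 ] dir 7.1141236892934785 screw angle deg 1.139924658179666
{'time': np.float64(14.3167), 'tool_pos': array([ 0.4508, -0.251 ,  0.215 ]), 'ee_rot': array([-1.5711e+00,  2.0000e-04, -1.4889e+00]), 'wrist_force': array([ 0.0659, -0.3367,  0.0513]), 'wrist_torque': array([ 0.0313,  0.1494, -0.0349]), 'width': np.float64(0.0216)}
```

View pics/wrist8.png

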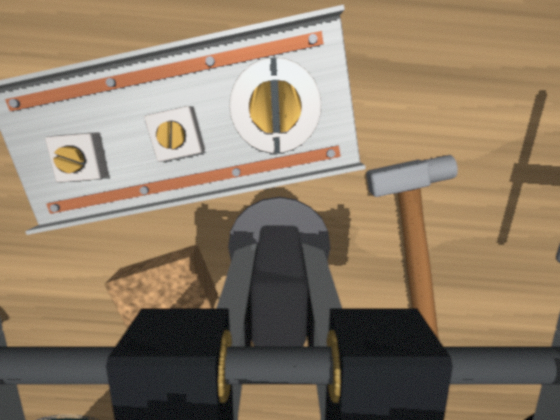

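The screw is now at about 0.4° by the wrist view and about 1.1° by the coarser top view, so it's lined up. Now I'll return the tool by undoing the commanded moves.

Request:
{"api": "step_arm", "payload": {
  "commands": [
    {"xyz":[0.105,0.5035,0.0118],"twist":[0,0,75.8]},
    {"xyz":[0.105,0.5035,0.0118],"twist":[0,0,75.8]},
    {"xyz":[0.105,0.5035,0.0118],"twist":[0,0,75.8]},
    {"xyz":[0.105,0.5035,0.0118],"twist":[0,0,75.8]},
    {"xyz":[0.105,0.5035,0.0118],"twist":[0,0,75.8]},
    {"xyz":[0.105,0.5035,0.0118],"twist":[0,0,75.8]},
    {"xyz":[0.105,0.5035,0.0118],"twist":[0,0,75.8]},
    {"xyz":[0.105,0.5035,0.0118],"twist":[0,0,75.8]},
    {"xyz":[0.105,0.5035,0.0118],"twist":[0,0,75.8]},
    {"xyz":[0.105,0.5035,0.0118],"twist":[0,0,75.8]},
    {"xyz":[0.105,0.5035,0.0118],"twist":[0,0,75.8]},
    {"xyz":[0.105,0.5035,0.0118],"twist":[0,0,75.8]}
  ]
}}

```text
time: 15.32
tool_pos: [0.5522, 0.241, 0.2264]
ee_rot: [-1.571, 0.0, -0.163]
wrist_force: [0.6, -1.1, -0.5]
width: 0.0218
```

Run:
```python
from h import *
o=robot.get_obs(); print({k:np.round(v,4) for k,v in o.items() if k in('time','tool_pos','ee_rot','wrist_force','width')})
```

```text
{'time': np.float64(15.3167), 'tool_pos': array([0.5522, 0.241 , 0.2264]), 'ee_rot': array([-1.571 ,  0.    , -0.1632]), 'wrist_force': array([ 0.6372, -1.1181, -0.5057]), 'width': np.float64(0.0218)}
```

Request:
{"api": "step_arm", "payload": {
  "commands": [
    {"xyz":[0,0,0],"twist":[0,0,0]},
    {"xyz":[0,0,0],"twist":[0,0,0]},
    {"xyz":[0,0,0],"twist":[0,0,0]},
    {"xyz":[0,0,0],"twist":[0,0,0]}
  ]
}}

```text
time: 15.65
tool_pos: [0.5521, 0.2373, 0.2266]
ee_rot: [-1.571, 0.0, -0.168]
wrist_force: [0.9, -1.0, -0.2]
width: 0.0222
```

Run:
```python
from h import *
o=robot.get_obs(); print({k:np.round(v,4) for k,v in o.items() if k in('time','tool_pos','ee_rot','wrist_force','width')})
```

```text
{'time': np.float64(15.65), 'tool_pos': array([0.5521, 0.2373, 0.2266]), 'ee_rot': array([-1.5715,  0.    , -0.168 ]), 'wrist_force': array([ 0.9124, -0.9516, -0.233 ]), 'width': np.float64(0.0222)}
```

Request:
{"api": "step_arm", "payload": {
  "commands": [
    {"xyz":[0.003,0.015,0],"twist":[0,0,0]},
    {"xyz":[0.003,0.015,0],"twist":[0,0,0]},
    {"xyz":[0.003,0.015,-0.03],"twist":[0,0,0]},
    {"xyz":[0.003,0.015,-0.06],"twist":[0,0,0]},
    {"xyz":[0.003,0.015,-0.075],"twist":[0,0,0]},
    {"xyz":[0.003,0.015,-0.075],"twist":[0,0,0]},
    {"xyz":[0.003,0.015,-0.075],"twist":[0,0,0]},
    {"xyz":[0.003,0.015,-0.075],"twist":[0,0,0]}
  ]
}}

```text
time: 16.32
tool_pos: [0.556, 0.2533, 0.1536]
ee_rot: [-1.569, -0.003, -0.167]
wrist_force: [-0.1, 1.5, -0.8]
width: 0.0215
```

Run:
```python
from h import *
o=robot.get_obs(); print({k:np.round(v,4) for k,v in o.items() if k in('time','tool_pos','ee_rot','wrist_force','width')})
snap('scene','scene9')
a=cv2.imread('pics/scene9.png')[110:250,300:440]; cv2.imwrite('pics/z11.png',cv2.resize(a,None,fx=4,fy=4,interpolation=cv2.INTER_CUBIC))
```

```text
{'time': np.float64(16.3167), 'tool_pos': array([0.556 , 0.2533, 0.1536]), 'ee_rot': array([-1.5693, -0.0027, -0.1673]), 'wrist_force': array([-0.0993,  1.4679, -0.769 ]), 'width': np.float64(0.0215)}
```

View pics/z11.png

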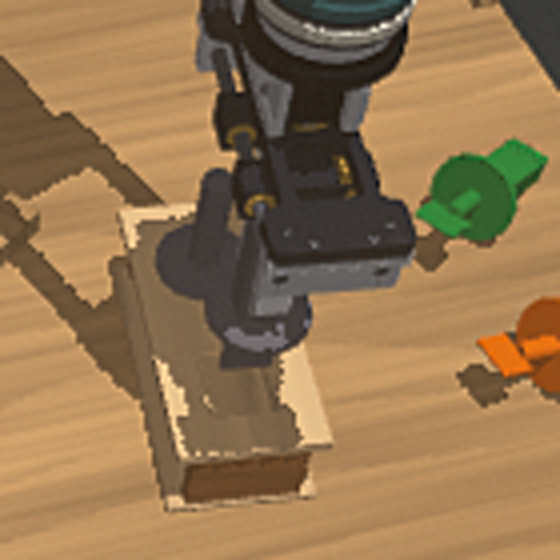

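Request:
{"api": "step_arm", "payload": {
  "commands": [
    {"xyz":[0,0,-0.012],"twist":[0,0,0]},
    {"xyz":[0,0,-0.02],"twist":[0,0,0]},
    {"xyz":[0,0,-0.028],"twist":[0,0,0]},
    {"xyz":[0,0,-0.036],"twist":[0,0,0]},
    {"xyz":[0,0,-0.044],"twist":[0,0,0]},
    {"xyz":[0,0,-0.052],"twist":[0,0,0]},
    {"xyz":[0,0,-0.058],"twist":[0,0,0]},
    {"xyz":[0,0,-0.062],"twist":[0,0,0]},
    {"xyz":[0,0,-0.062],"twist":[0,0,0]},
    {"xyz":[0,0,-0.062],"twist":[0,0,0]},
    {"xyz":[0,0,-0.062],"twist":[0,0,0]}
  ]
}}

```text
time: 17.28
tool_pos: [0.5554, 0.2534, 0.0902]
ee_rot: [-1.57, -0.001, -0.167]
wrist_force: [0.6, -0.1, -0.5]
width: 0.0221
```

Run:
```python
from h import *
o=robot.get_obs(); print({k:np.round(v,4) for k,v in o.items() if k in('time','tool_pos','ee_rot','wrist_force','wrist_torque','width')})
snap('scene','scene10')
a=cv2.imread('pics/scene10.png')[110:250,300:440]; cv2.imwrite('pics/z12.png',cv2.resize(a,None,fx=4,fy=4,interpolation=cv2.INTER_CUBIC))
```

```text
{'time': np.float64(17.2833), 'tool_pos': array([0.5554, 0.2534, 0.0902]), 'ee_rot': array([-1.5703e+00, -1.0000e-03, -1.6670e-01]), 'wrist_force': array([ 0.6212, -0.1346, -0.4528]), 'wrist_torque': array([-0.1141,  0.0965,  0.0552]), 'width': np.float64(0.0221)}
```

View pics/z12.png

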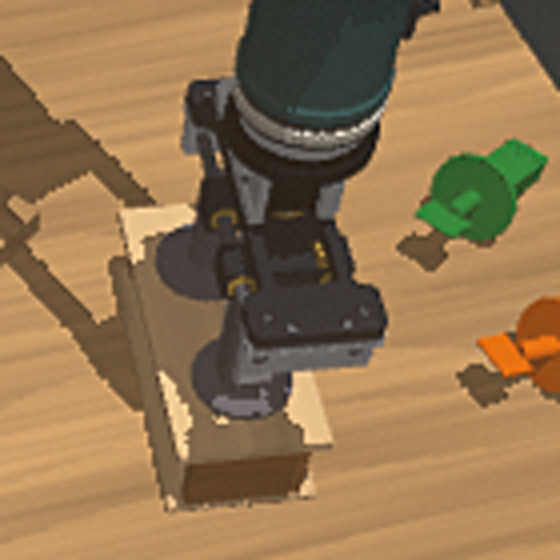

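Request:
{"api": "step_arm", "payload": {
  "commands": [
    {"xyz":[0,0,-0.0015],"twist":[0,0,0]},
    {"xyz":[0,0,-0.0025],"twist":[0,0,0]},
    {"xyz":[0,0,-0.0025],"twist":[0,0,0]},
    {"xyz":[0,0,-0.0025],"twist":[0,0,0]}
  ]
}}

```text
time: 17.67
tool_pos: [0.555, 0.2533, 0.0872]
ee_rot: [-1.571, -0.0, -0.167]
wrist_force: [-0.6, 0.1, -1.0]
width: 0.0219
```

Request:
{"api": "step_arm", "payload": {
  "commands": [
    {"xyz":[0,0,0],"twist":[0,0,0]},
    {"xyz":[0,0,0],"twist":[0,0,0]},
    {"xyz":[0,0,0],"twist":[0,0,0]},
    {"xyz":[0,0,0],"twist":[0,0,0]},
    {"xyz":[0,0,0],"twist":[0,0,0]},
    {"xyz":[0,0,0],"twist":[0,0,0]},
    {"xyz":[0,0,0],"twist":[0,0,0]},
    {"xyz":[0,0,0],"twist":[0,0,0]}
  ],
  "fingers": 60
}}

```text
time: 18.33
tool_pos: [0.5551, 0.2533, 0.0872]
ee_rot: [-1.571, -0.0, -0.167]
wrist_force: [-0.0, -0.0, 0.0]
width: 0.0707
```

Request:
{"api": "step_arm", "payload": {
  "commands": [
    {"xyz":[0,0,0.02],"twist":[0,0,0]},
    {"xyz":[0,0,0.05],"twist":[0,0,0]},
    {"xyz":[0,0,0.09],"twist":[0,0,0]},
    {"xyz":[0,0,0.13],"twist":[0,0,0]},
    {"xyz":[0,0,0.15],"twist":[0,0,0]},
    {"xyz":[-0.04,-0.04,0.15],"twist":[0,0,0]},
    {"xyz":[-0.07,-0.07,0.15],"twist":[0,0,0]},
    {"xyz":[-0.1,-0.1,0.15],"twist":[0,0,0]},
    {"xyz":[-0.12,-0.13,0.15],"twist":[0,0,0]},
    {"xyz":[-0.12,-0.16,0.15],"twist":[0,0,0]},
    {"xyz":[-0.12,-0.16,0.15],"twist":[0,0,0]},
    {"xyz":[-0.12,-0.16,0.15],"twist":[0,0,0]}
  ]
}}

```text
time: 19.33
tool_pos: [0.4349, 0.092, 0.2378]
ee_rot: [-1.57, -0.002, -0.17]
wrist_force: [-0.8, -0.4, -0.6]
width: 0.0722
```

Run:
```python
from h import *
o=robot.get_obs(); print({k:np.round(v,4) for k,v in o.items() if k in('time','tool_pos','ee_rot','wrist_force','width')})
snap('scene','scene11');snap('top','top11'); trim('top11')
for n in ['top11','scene11']:
    im,d,ci=load(n); P=cloud(ci,d)
    near=(np.hypot(P[...,0]-.553,P[...,1]-.253)<.034)
    m=near&(P[...,2]>.133)&(P[...,2]<.145)
    X=P[m][:,:2].astype(np.float32); print(n,len(X),P[m].mean(0),cv2.minAreaRect(X*1000) if len(X) else 0)
    g=near&(np.abs(P[...,2]-.065)<.004); print('disc z',P[g].mean(0), P[g][:,2].std())
```

```text
{'time': np.float64(19.3333), 'tool_pos': array([0.4349, 0.092 , 0.2378]), 'ee_rot': array([-1.5701, -0.0018, -0.1704]), 'wrist_force': array([-0.7644, -0.3613, -0.6245]), 'width': np.float64(0.0722)}
mark 18 [405.5 199.5] [ 0.5665 -0.2368]
mark 22 [412.8 233.1] [ 0.4931 -0.2458]
slot [407 207   7  19  52] [ 9.8964125e-01  1.4356256e-01  5.2980475e+02 -2.4257660e+02] 8.254048
marks ctr [ 0.52982262 -0.24130325] dir 7.033302788681681 screw angle deg 1.2207455587914637
top11 0 [nan nan nan] 0
disc z [nan nan nan] nan
scene11 110 [0.55770009 0.25202442 0.13611346] ((557.7791748046875, 252.39620971679688), (29.52338218688965, 21.99654769897461), 76.84406280517578)
disc z [0.56301301 0.24911468 0.06434724] 0.0016250364941298666<stdin>:8: RuntimeWarning: Mean of empty slice.
  ret = um.true_divide(
<stdin>:9: RuntimeWarning: Mean of empty slice.
  ret = _var(a, axis=axis, dtype=dtype, out=out, ddof=ddof,
  arrmean = um.true_divide(arrmean, div, out=arrmean,
  ret = ret.dtype.type(ret / rcount)
```

View pics/scene11.png

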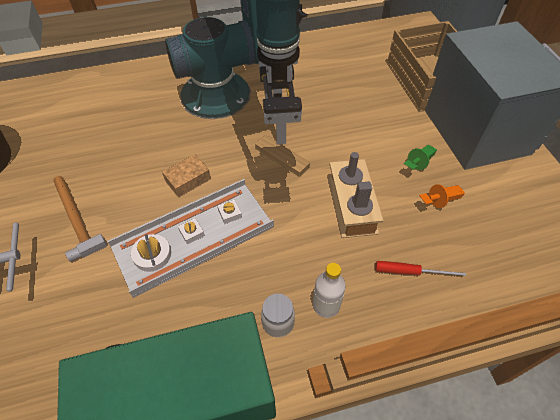

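View pics/top11.png

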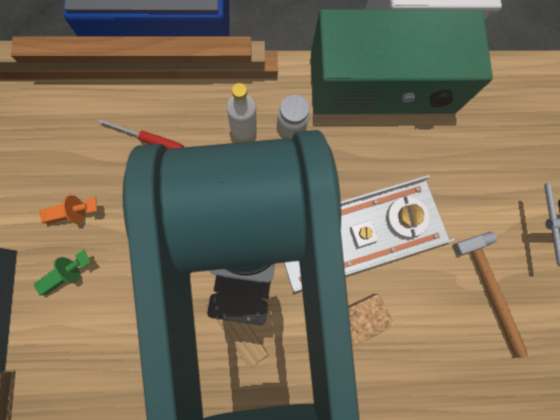

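The scene view shows the tool upright at (362,198) in its own hole. The disc is flat on the board (z 0.064, top 0.136, matching the start), the screw slot lines up with the marks, and the arm is clear. I'll hand in.

Run:
```python
from h import *
print(robot.close_job())
```

```text
the job is handed in; nothing more can be done
None
```

The job is done and handed in at about 19.4 s. I took the flat-handled tool from its hole and turned the large brass screw clockwise from about 69° to the marks. I then lifted the tool out and hung it back in the same hole.

**Screw angle:** After the first turn it was still 2° short, so I re-inserted the blade and turned the last bit. The close wrist view then measured 0.35° from the marks. The coarser top view said 1.1 to 1.2°, so the two cameras differ by almost 1°.

**Tool:** The last scene view shows it upright with the guard disc flat on the board, top at 0.136 m as at the start. The arm hid it from the top camera in that final check. Wrist forces stayed within a few newtons in every reading.

**Blade direction:** The description says the blade hangs roughly along the stand's x. I found the blade and handle lying across it, along the stand's y. I put the tool back the same way.

**Look-alikes:** The green and orange tools started standing loose on their blade edges and are now lying on the table. Green was already down by 1.45 s, while the fingertips were still above 0.2 m. Orange fell later. The gripper came no nearer than about 7 cm by my estimate, so I believe both toppled on their own. I left them where they fell.

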